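# Line up the antenna coils on their rack

### The arm

A 6-joint arm with a two-finger parallel gripper is mounted at the origin on the work surface. World frame = base frame: x ahead of the robot, y to its left, z up, the work surface at z = 0. Lengths are in m, angles in rad, forces in N, time in s.
With the tool pointing down it reaches from about 0.325 to 0.85 m from the base axis. Payload 15.5 kg.
Tool frame: the origin (TCP) lies between the finger pads; the fingertips stand manip.tip_reach ahead of it and the grasp point (between the pads) lies 3 mm ahead of it (manip.tip_reach is the distance from the TCP to the fingertips, in m); z points along the fingers, y is the line along which they close (so a half turn about z gives the same grasp; the last joint's range is limited). The gripper opens to 91 mm and grips with 3 to 60 N. Pads are 32 mm wide; open, the fingers measure 118 mm over their backs; the gripper's body (76 mm by 178 mm) begins 60 mm behind the grasp point.
Start: joints at [1.093, 0.494, 1.345, -0, 1.302, -0.096], TCP at [0.233, 0.58, 0.236] pointing down, gripper open.
Joint ranges: [-2.91, 2.91], [-0.82, 2.16], [0.22, 2.67], [-1.22, 4.37], [0.12, 2.79], [-3.08, 3.08]. Speed limits (rad/s): [1.89, 1.89, 2.57, 3.01, 3.01, 3.01].

### API

Orientations are given as a rotation vector (axis times angle).
In Python, from bench import read_state, viewer, workorder, manip gives the robot as it stands.
- The arm moves only by the tool carry_out, never from a script. Its argument "series" is a list that holds one entry, the list of rows, each a list of 7 numbers: the shift along the world's x, y, z scaled (see below), then the turn, a rotation vector about the world's x, y, z scaled (see below), then the opening, from 0 (shut) to 1 (fully open). A call has 1 to 12 rows; each row shifts and turns the commanded pose from where the row before left it; what a row does not reach is not made up. The controller multiplies each number of a shift by 40 mm and each number of a turn by 0.15 rad. A row lasts 1/8 s, in which the tool goes at most 62.5 mm and 10.7 degrees, less where a joint would pass 70% of its speed; a pose out of reach is approached as far as the arm can. A call with a number of a shift or a turn outside -1 to 1 is refused whole. A call with a gripper value outside its range is refused whole. The fingers move at their own pace and stop on an object; "force" is the grip in N (left out, the last holds). Time passes only in rows, so rows that do not move let the fingers close. It gives the time, the measured TCP pose, the force, the opening and the grip force at its end, in the units of the state.
- read_state(): the state, without advancing time (a new reading comes with each control period).
- viewer.read_camera(name): name is "side" or "top"; returns (picture, depth): 384x512x3 uint8, red, green, blue; 384x512 float32, m along the optical axis (not along the pixel's ray), 0 where there is no reading.
- viewer.camera_params(name): a dict with "camera_matrix" (3x3 intrinsics, pixels), "dist" ([k1, k2, p1, p2, k3] as OpenCV has them; the pictures are not rectified), "cam_to_world" (4x4, takes a point from camera to world coordinates). Camera axes: x right, y down, z forward; pixel columns grow to the right and rows downward; lengths in m; the calibration is good to about 2 mm. A picture is of the moment at which its call begins. camera_params takes no time and is no camera call.
- workorder.sign_off(): hands the job in; it is judged then, once.
The state is a dict: "time": time; "joint_positions": joint angles; "dq": joint speeds; "effort": joint torques, N m; "tool_pos": TCP position; "orientation": TCP orientation; "contact_force": force on the tool from outside, world axes, zero at the start; "ft_torque": the same for the moment, N m; "gripper_width": opening from 0.0 (shut) to 1.0 (fully open); "gripper_force": force on a finger pad.
Only numpy, scipy, OpenCV 4.12 (cv2) and the standard library are available. Lean on these libraries where they do the work, as an engineer would, in place of code of your own. Each camera call takes 0.05 s, during which the arm holds its last target. There are 200 camera calls.

### The job

Put the four plug-in antenna coils away on the rack in order of size: the smallest on the cork pad next to the brass earth post, then each larger one on the next pad, so that the largest stands at the far end of the row. Stand each coil upright in the middle of its own pad and let go of it.

Things in the scene. Friction and masses are not known exactly. Their poses are not given: they have to be found in the camera images.
- coil_30: the smallest of four plug-in antenna coils: an upright white plastic former wound with bare copper, 30 mm in diameter and 45 mm tall over all, on a round white foot flange 38 mm across and 5 mm thick; dark disc on its top. It stands loose on the bench. Origin: centre of its underside; z is its axis, up.
- coil_38: the second smallest of four plug-in antenna coils: an upright white plastic former wound with bare copper, 38 mm in diameter and 60 mm tall over all, on a round white foot flange 46 mm across and 5 mm thick; dark disc on its top. It stands loose on the bench. Origin: centre of its underside; z is its axis, up.
- coil_46: the second largest of four plug-in antenna coils: an upright white plastic former wound with bare copper, 46 mm in diameter and 75 mm tall over all, on a round white foot flange 54 mm across and 5 mm thick; dark disc on its top. It stands loose on the bench. Origin: centre of its underside; z is its axis, up.
- coil_54: the largest of four plug-in antenna coils: an upright white plastic former wound with bare copper, 54 mm in diameter and 90 mm tall over all, on a round white foot flange 62 mm across and 5 mm thick; dark disc on its top. It stands loose on the bench. Origin: centre of its underside; z is its axis, up.
- pad_a: one of four identical round cork pads, 70 mm across, 3 mm thick, fixed in a straight row 88 mm apart centre to centre on the rack: a dark wooden board 90 x 440 mm, 12 mm thick, lying on the bench, long side roughly across the robot's view. Which pad is where in the row varies. Origin: centre of its underside, 12 mm above the bench; its top, where a coil stands, is at 15 mm.
- pad_b: one of four identical round cork pads, 70 mm across, 3 mm thick, fixed in a straight row 88 mm apart centre to centre on the rack: a dark wooden board 90 x 440 mm, 12 mm thick, lying on the bench, long side roughly across the robot's view. Which pad is where in the row varies. Origin: centre of its underside, 12 mm above the bench; its top, where a coil stands, is at 15 mm.
- pad_c: one of four identical round cork pads, 70 mm across, 3 mm thick, fixed in a straight row 88 mm apart centre to centre on the rack: a dark wooden board 90 x 440 mm, 12 mm thick, lying on the bench, long side roughly across the robot's view. Which pad is where in the row varies. Origin: centre of its underside, 12 mm above the bench; its top, where a coil stands, is at 15 mm.
- pad_d: one of four identical round cork pads, 70 mm across, 3 mm thick, fixed in a straight row 88 mm apart centre to centre on the rack: a dark wooden board 90 x 440 mm, 12 mm thick, lying on the bench, long side roughly across the robot's view. Which pad is where in the row varies. Origin: centre of its underside, 12 mm above the bench; its top, where a coil stands, is at 15 mm.
- earth_post: the earth terminal: a small brass binding post, 26 mm across its foot and 34 mm tall, with a round nut 24 mm across, fixed on the rack in line with the pads, 68 mm beyond the centre of the pad at one end of the row (which end varies). A low square black rubber stop, 8 mm high, sits at the other end. Origin: centre of its underside.
Things that resemble listed ones, but are neither listed nor needed, are in the scene too. What is shaped like the coil_30 but pink or purple is not meant.

How it is judged:
At the end, for the whole second after the job is handed in: Each coil stands upright (tilt under 0.1 rad) and at rest on a cork pad (underside 10 to 20 mm above the bench), its axis within 14 mm of the pad's centre; counted from the brass earth post the coils go smallest, second smallest, second largest, largest ((horizontal distance between coil_30 and pad_a below 0.014 m or horizontal distance between coil_30 and pad_b below 0.014 m or horizontal distance between coil_30 and pad_c below 0.014 m or horizontal distance between coil_30 and pad_d below 0.014 m) and horizontal distance between coil_30 and earth_post between 0.033 and 0.103 m and angle between each of coil_30, coil_38, coil_46, coil_54's own z axis and vertical below 0.1 rad and height (world z) of coil_30 between 0.01 and 0.02 m and linear speed of each of coil_30, coil_38, coil_46, coil_54 below 0.02 m/s and angular speed of each of coil_30, coil_38, coil_46, coil_54 below 0.15 rad/s and (horizontal distance between coil_38 and pad_a below 0.014 m or horizontal distance between coil_38 and pad_b below 0.014 m or horizontal distance between coil_38 and pad_c below 0.014 m or horizontal distance between coil_38 and pad_d below 0.014 m) and horizontal distance between coil_38 and earth_post between 0.121 and 0.191 m and height (world z) of coil_38 between 0.01 and 0.02 m and (horizontal distance between coil_46 and pad_a below 0.014 m or horizontal distance between coil_46 and pad_b below 0.014 m or horizontal distance between coil_46 and pad_c below 0.014 m or horizontal distance between coil_46 and pad_d below 0.014 m) and horizontal distance between coil_46 and earth_post between 0.209 and 0.279 m and height (world z) of coil_46 between 0.01 and 0.02 m and (horizontal distance between coil_54 and pad_a below 0.014 m or horizontal distance between coil_54 and pad_b below 0.014 m or horizontal distance between coil_54 and pad_c below 0.014 m or horizontal distance between coil_54 and pad_d below 0.014 m) and horizontal distance between coil_54 and earth_post between 0.297 and 0.367 m and height (world z) of coil_54 between 0.01 and 0.02 m); the robot touches nothing.
It also fails if it takes over 99 s, if anything falls off the work surface, if the arm or the gripper's body presses on something with over 40 N, if the wrist force passes 120 N, or if a joint passes its speed limit or range.

## Working session

There is one attempt and no reset: what is moved stays moved. The work goes in short steps, Python scripts to look and compute and a tool call to move; the robot and the scene stay as the last step left them, time stands still between calls to the robot, and variables do not carry over. Pictures are saved under pics/ and viewed, at most 14 in all, crops included, and the job is handed in when it is done.

Besides the shell and the picture viewer there is one more tool, called after "Call:" as name([rows], argument=value, ...), one row to a line, values as JSON. carry_out: Moves the arm, as the interface text tells. Its arguments: {"type":"object","properties":{"series":{"type":"array","items":{"type":"array","items":{"type":"array","items":{"type":"number"}}}},"force":{"type":"number"}},"required":["series"]}

```bash
mkdir -p pics; cat > h.py <<'E'
import numpy as np, cv2
from bench import read_state, viewer, workorder, manip
def cap(n,f):
    p,d=viewer.read_camera(n); cv2.imwrite(f'pics/{f}.png',p[...,::-1]); np.savez(f'{f}.npz',p=p,d=d); return p,d
def cloud(n,d):
    c=viewer.camera_params(n);K=np.array(c['camera_matrix']);D=np.array(c['dist']);T=np.array(c['cam_to_world'])
    v,u=np.mgrid[:384,:512]
    xy=cv2.undistortPoints(np.stack([u,v],-1).reshape(-1,1,2).astype(np.float64),K,D).reshape(384,512,2)
    P=np.concatenate([xy*d[...,None],d[...,None]],-1)
    return P@T[:3,:3].T+T[:3,3]
E
python3 - <<'E'
from h import *
cap('top','top0');cap('side','side0')
s=read_state();print(s['time'],s['tool_pos'],s['orientation'],s['gripper_width'],manip.tip_reach)
for n in('top','side'):print(np.round(viewer.camera_params(n)['cam_to_world'],3))
E
```

```text
0.1 [0.23272254 0.57972936 0.23539494] [-5.96050584e-01 -3.08421655e+00  1.63540549e-03] 0.9994351447660031 0.022
[[-1.000e-03 -9.900e-01  1.400e-01  3.580e-01]
 [-1.000e+00  3.000e-03  1.600e-02  2.200e-02]
 [-1.600e-02 -1.400e-01 -9.900e-01  1.128e+00]
 [ 0.000e+00  0.000e+00  0.000e+00  1.000e+00]]
[[-0.992 -0.106  0.072  0.459]
 [-0.127  0.728 -0.674  0.64 ]
 [ 0.019 -0.678 -0.735  0.738]
 [ 0.     0.     0.     1.   ]]
```

View pics/top0.png

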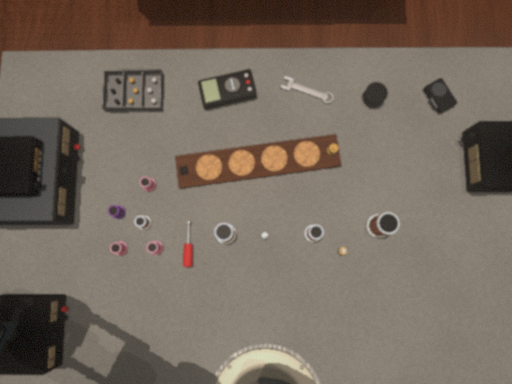

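View pics/side0.png

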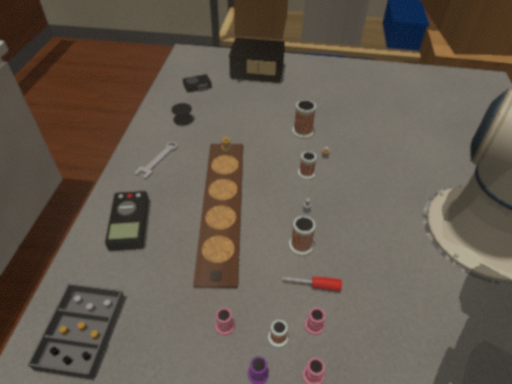

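The top view shows the earth post at (333,148), at the right end of the rack, with pads at (307,154), (274,158), (242,163) and (209,167).

The white and copper coils are at (142,222), (314,233), (224,233) and (383,224). The lookalikes near the small one are pink at (147,184), (118,248) and (154,248), and purple at (117,212). Only (142,222) is white, so it should be coil_30. I'll confirm that in a crop and measure sizes.

```bash
python3 - <<'E'
from h import *
a=np.load('top0.npz');b=np.load('side0.npz')
Pt=cloud('top',a['d']);Ps=cloud('side',b['d'])
g={'30':(142,222,.045),'38':(314,233,.060),'46':(224,233,.075),'54':(386,223,.090)}
allp=np.concatenate([Pt.reshape(-1,3),Ps.reshape(-1,3)])
for k,(u,v,h) in g.items():
    o=[]
    c0=np.median(Pt[v-2:v+3,u-2:u+3].reshape(-1,3),0)
    for P in(Pt,Ps):
        q=P.reshape(-1,3);q=q[np.hypot(*(q[:,:2]-c0[:2]).T)<.045]
        t=q[abs(q[:,2]-h)<.006]
        (x,y),r=cv2.minEnclosingCircle(t[:,:2].astype(np.float32)); o.append((np.round([x,y,r,np.median(t[:,2]),q[:,2].max()],4),np.round(t[:,:2].mean(0),4),len(t)))
    print(k,c0.round(3),*o,sep='\n  ')
# pads by colour, orange
for n,p,P in(('top',a['p'],Pt),('side',b['p'],Ps)):
    hsv=cv2.cvtColor(p,cv2.COLOR_RGB2HSV)
    m=((hsv[...,0]>6)&(hsv[...,0]<20)&(hsv[...,1]>90)&(hsv[...,2]>140)).astype(np.uint8)
    N,l,s,c=cv2.connectedComponentsWithStats(m)
    for i in range(1,N):
        if s[i,4]>60:
            q=P[l==i];(x,y),r=cv2.minEnclosingCircle(q[:,:2].astype(np.float32));print(n,c[i].round(),s[i,4],np.median(q,0).round(4),np.round([x,y,r],4),q.mean(0).round(4))
P=Pt[135:165,325:340].reshape(-1,3);P=P[P[:,2]>.025];print('post',P.mean(0),len(P))
t=cv2.resize(a['p'][170:270,100:240],None,fx=5.5,fy=5.5,interpolation=cv2.INTER_CUBIC)
cv2.imwrite('pics/crop0.png',t[...,::-1])
E
```

```text
30
  [0.452 0.314 0.046]
  (array([0.4563, 0.3186, 0.0154, 0.0456, 0.0524]), array([0.4559, 0.3184]), 109)
  (array([0.456 , 0.3205, 0.015 , 0.0462, 0.0499]), array([0.4559, 0.3218]), 219)
38
  [ 0.423 -0.123  0.061]
  (array([ 0.4272, -0.128 ,  0.0191,  0.0609,  0.066 ]), array([ 0.4269, -0.1279]), 183)
  (array([ 0.4273, -0.1242,  0.02  ,  0.0599,  0.0633]), array([ 0.4267, -0.1227]), 139)
46
  [0.422 0.101 0.076]
  (array([0.4265, 0.1024, 0.0229, 0.0758, 0.0817]), array([0.4264, 0.1019]), 264)
  (array([0.4261, 0.1043, 0.0233, 0.0756, 0.0796]), array([0.4264, 0.1062]), 303)
54
  [ 0.445 -0.294  0.091]
  (array([ 0.4464, -0.2981,  0.0271,  0.0908,  0.0954]), array([ 0.4459, -0.2976]), 391)
  (array([ 0.4467, -0.2976,  0.0294,  0.0899,  0.0927]), array([ 0.4456, -0.2939]), 208)
top [307. 153.] 544 [ 0.6371 -0.1143  0.0155] [ 0.5128 -0.0563  0.1732] [ 0.6368 -0.1133  0.0195]
top [333. 148.] 83 [ 0.647  -0.1796  0.0415] [ 0.652  -0.1829  0.0161] [ 0.6474 -0.1804  0.038 ]
top [274. 158.] 541 [ 0.6258 -0.0266  0.0155] [ 0.509  -0.0053  0.1531] [ 0.6248 -0.0262  0.0196]
top [241. 162.] 5
[... 177 characters left out ...]
 74 [ 0.8784 -1.3621 -0.2035] [ 0.8845 -1.408   0.1607] [ 0.8792 -1.3881 -0.2035]
side [459.  50.] 501 [-0.1241 -1.0279 -0.0851] [ 0.1742 -0.2862  0.9694] [-0.1761 -1.0484 -0.0818]
side [351.  49.] 423 [ 0.254  -1.2183 -0.2043] [ 0.2727 -0.311   0.9695] [ 0.2519 -1.2141 -0.2021]
side [225. 164.] 357 [ 0.6376 -0.1135  0.015 ] [0.5583 0.2458 0.4068] [ 0.637  -0.1093  0.019 ]
side [223. 189.] 428 [ 0.6262 -0.0254  0.0149] [ 0.6259 -0.027   0.035 ] [ 0.6263 -0.0259  0.0149]
side [220. 217.] 519 [0.6146 0.0619 0.0151] [0.6183 0.0598 0.0373] [0.6148 0.0614 0.015 ]
side [218. 249.] 634 [0.6025 0.1502 0.0165] [0.5362 0.3788 0.2726] [0.6015 0.1534 0.0222]
post [ 0.646496   -0.18109813  0.04159811] 73
```

View pics/crop0.png

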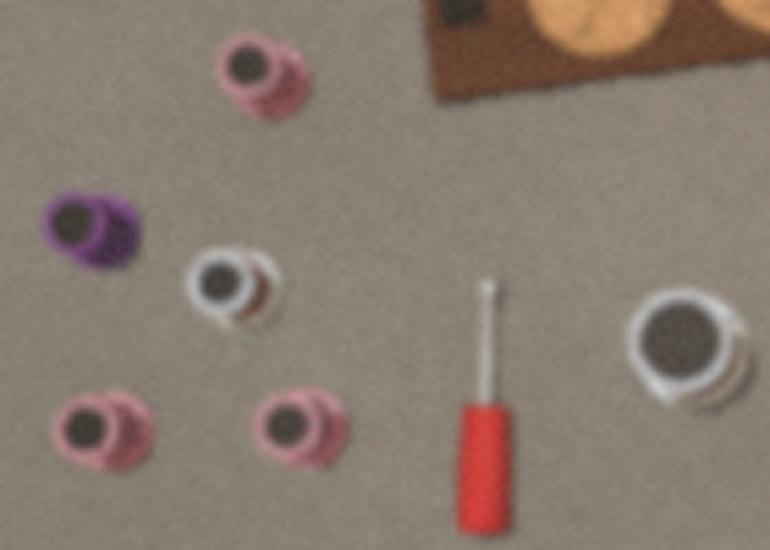

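The crop confirms that the piece at (218,283) in the crop is the only small white and copper one, so it is coil_30. The three pink ones and the purple one are decoys. The measured heights and radii match all four coils, and the pads are 88 mm apart. I'll start with coil_30, with the jaws closing across the row.

Call:
carry_out([
  [[0.7,-0.81,-0.25,0,0,-1,0.6],[0.7,-0.81,-0.25,0,0,-1,0.6],[0.7,-0.81,-0.25,0,0,-1,0.6],[0.7,-0.81,-0.25,0,0,-1,0.6],[0.7,-0.81,-0.25,0,0,-1,0.6],[0.7,-0.81,-0.25,0,0,-1,0.6],[0.7,-0.81,-0.25,0,0,-1,0.6],[0.7,-0.81,-0.25,0,0,0,0.6],[0,0,0,0,0,0,0.6],[0,0,0,0,0,0,0.6]],
], force=30)

```text
time: 1.35
tool_pos: [0.4565, 0.321, 0.1558]
orientation: [-2.062, -2.37, 0.001]
contact_force: [-0.2, -0.3, -0.2]
gripper_width: 0.6
gripper_force: 0.0
```

Call:
carry_out([
  [[0,-0.03,-0.8,0,0,0,0.6],[0,0,-0.8,0,0,0,0.6],[0,0,-0.8,0,0,0,0.6],[0,0,-0.5,0,0,0,0.6],[0,0,-0.2,0,0,0,0.6],[0,0,0,0,0,0,0.6],[0,0,0,0,0,0,0.0],[0,0,0,0,0,0,0.0],[0,0,0,0,0,0,0.0],[0,0,0,0,0,0,0.0],[0,0,0,0,0,0,0.0]],
])

```text
time: 2.72
tool_pos: [0.4571, 0.3197, 0.0324]
orientation: [2.062, 2.37, 0.001]
contact_force: [-0.8, -0.2, 7.6]
gripper_width: 0.326
gripper_force: 30.0
```

Call:
carry_out([
  [[0,0,0.5,0,0,0,0],[0,0,1,0,0,0,0],[0.45,-1,0.5,0,0,0,0],[0.45,-1,0,0,0,0,0],[0.45,-1,0,0,0,0,0],[0.45,-1,0,0,0,0,0],[0.45,-1,0,0,0,0,0],[0.45,-1,0,0,0,0,0],[0.45,-1,0,0,0,0,0],[0.45,-1,0,0,0,0,0],[0.45,-1,0,0,0,0,0],[0.45,-0.8,0,0,0,0,0]],
])

```text
time: 4.22
tool_pos: [0.6372, -0.0742, 0.112]
orientation: [-2.063, -2.369, 0.0]
contact_force: [0.5, 0.4, -1.4]
gripper_width: 0.324
gripper_force: 30.0
```

Call:
carry_out([
  [[0,-0.7,0,0,0,0,0],[0,-0.3,0,0,0,0,0],[0,0,0,0,0,0,0],[0,0,-0.7,0,0,0,0],[0,0,-0.6,0,0,0,0],[0,0,-0.2,0,0,0,0],[0,0,-0.09,0,0,0,0],[0,0,0,0,0,0,0]],
])

```text
time: 5.22
tool_pos: [0.6372, -0.1121, 0.0489]
orientation: [2.061, 2.37, 0.001]
contact_force: [-0.2, 0.5, -1.2]
gripper_width: 0.321
gripper_force: 30.0
```

Call:
carry_out([
  [[0,-0.03,-0.04,0,0,0,0],[0,0,0,0,0,0,0],[0,0,0,0,0,0,0.6],[0,0,0,0,0,0,0.6],[0,0,0,0,0,0,0.6],[0,0,0.3,0,0,0,0.6],[0,0,1,0,0,0,0.7],[0,0,1,0,0,0,0.8],[-0.9,-0.1,0,0,0,0,0.8],[-0.9,-0.1,0,0,0,0,0.8],[-0.9,-0.1,0,0,0,0,0.8],[-0.9,0,0,0,0,0,0.8]],
])

```text
time: 6.72
tool_pos: [0.4919, -0.1258, 0.1396]
orientation: [2.061, 2.369, 0.001]
contact_force: [-1.3, -1.6, -0.2]
gripper_width: 0.803
gripper_force: 0.0
```

Call:
carry_out([
  [[-0.9,0,0,0,0,0,0.8],[-0.75,0,0,0,0,0,0.8],[0,0,0,0,0,0,0.8],[0,0,0,0,0,0,0.8]],
])

```text
time: 7.22
tool_pos: [0.4279, -0.126, 0.1393]
orientation: [2.061, 2.369, 0.001]
contact_force: [0.5, -0.3, -0.1]
gripper_width: 0.804
gripper_force: 0.0
```

Next I go down to z 0.040 for coil_38, a drop of 0.0993.

Call:
carry_out([
  [[0,0,-0.8,0,0,0,0.8],[0,0,-0.8,0,0,0,0.8],[0,0,-0.6,0,0,0,0.8],[0,0,-0.28,0,0,0,0.8],[0,0,0,0,0,0,0.8],[0,0,0,0,0,0,0],[0,0,0,0,0,0,0],[0,0,0,0,0,0,0],[0,0,0,0,0,0,0],[0,0,0,0,0,0,0]],
])

```text
time: 8.48
tool_pos: [0.427, -0.1257, 0.0398]
orientation: [2.061, 2.37, 0.0]
contact_force: [-0.1, 1.2, 6.8]
gripper_width: 0.41
gripper_force: 30.0
```

Call:
carry_out([
  [[0,0,0.5,0,0,0,0],[0,0,1,0,0,0,0],[0,0,0.5,0,0,0,0],[0.83,0.415,0,0,0,0,0],[0.83,0.415,0,0,0,0,0],[0.83,0.415,0,0,0,0,0],[0.83,0.415,0,0,0,0,0],[0.83,0.415,0,0,0,0,0],[0.82,0.415,0,0,0,0,0],[0,0,0,0,0,0,0],[0,0,0,0,0,0,0]],
])

```text
time: 9.85
tool_pos: [0.6249, -0.026, 0.1191]
orientation: [-2.061, -2.37, 0.001]
contact_force: [-0.6, -0.9, -1.5]
gripper_width: 0.412
gripper_force: 30.0
```

Call:
carry_out([
  [[0,0,-0.7,0,0,0,0],[0,0,-0.6,0,0,0,0],[0,0,-0.2,0,0,0,0],[0,0,-0.1,0,0,0,0],[0,0,0,0,0,0,0],[0,0,0,0,0,0,0.8],[0,0,0,0,0,0,0.8],[0,0,0,0,0,0,0.8],[0,0,0.3,0,0,0,0.8],[0,0,1,0,0,0,1],[0,0,1,0,0,0,1],[0,0,1,0,0,0,1]],
])

```text
time: 11.35
tool_pos: [0.6256, -0.026, 0.1897]
orientation: [2.061, 2.37, 0.001]
contact_force: [0.9, -0.5, -0.5]
gripper_width: 0.998
gripper_force: 0.0
```

Call:
carry_out([
  [[-0.63,-0.97,0,0,0,0,1],[-0.63,-0.97,0,0,0,0,1],[-0.63,-0.97,0,0,0,0,1],[-0.63,-0.97,0,0,0,0,1],[-0.63,-0.97,0,0,0,0,1],[-0.63,-0.97,0,0,0,0,1],[-0.63,-0.97,0,0,0,0,1],[0,0,0,0,0,0,1],[0,0,0,0,0,0,1]],
])

```text
time: 12.48
tool_pos: [0.4494, -0.2975, 0.1881]
orientation: [2.062, 2.369, 0.0]
contact_force: [0.2, 0.1, -0.2]
gripper_width: 0.998
gripper_force: 0.0
```

Call:
carry_out([
  [[-0.07,0,-0.8,0,0,0,1],[0,0,-0.8,0,0,0,1],[0,0,-0.8,0,0,0,1],[0,0,-0.6,0,0,0,1],[0,0,-0.33,0,0,0,1],[0,0,0,0,0,0,1],[0,0,0,0,0,0,0],[0,0,0,0,0,0,0],[0,0,0,0,0,0,0],[0,0,0,0,0,0,0],[0,0,0,0,0,0,0]],
])

```text
time: 13.85
tool_pos: [0.4465, -0.2977, 0.0545]
orientation: [2.062, 2.37, -0.0]
contact_force: [-1.2, 0.6, 6.4]
gripper_width: 0.59
gripper_force: 30.0
```

Call:
carry_out([
  [[0,0,0.5,0,0,0,0],[0,0,1,0,0,0,0],[0,0,1,0,0,0,0],[0,0.9,0.3,0,0,0,0],[0,0.9,0,0,0,0,0],[0,0.9,0,0,0,0,0],[0,0.9,0,0,0,0,0],[0.4,0.9,0,0,0,0,0],[0.4,0.9,0,0,0,0,0],[0.4,0.9,0,0,0,0,0],[0.4,0.9,0,0,0,0,0],[0.4,0.9,0,0,0,0,0]],
])

```text
time: 15.35
tool_pos: [0.5267, 0.0277, 0.1662]
orientation: [-2.062, -2.37, 0.0]
contact_force: [1.1, 0.1, -1.8]
gripper_width: 0.585
gripper_force: 30.0
```

Call:
carry_out([
  [[0.5,0.9,0,0,0,0,0],[0.5,0.9,0,0,0,0,0],[0.5,0.8,0,0,0,0,0],[0.4,0.45,0,0,0,0,0],[0,0,0,0,0,0,0],[0,0,0,0,0,0,0]],
])

```text
time: 16.1
tool_pos: [0.6018, 0.148, 0.166]
orientation: [-2.061, -2.37, 0.001]
contact_force: [-0.4, 0.7, -2.0]
gripper_width: 0.592
gripper_force: 30.0
```

Call:
carry_out([
  [[0.02,0,-0.8,0,0,0,0],[0,0,-0.8,0,0,0,0],[0,0,-0.5,0,0,0,0],[0,0,-0.2,0,0,0,0],[0,0,-0.1,0,0,0,0],[0,0,0,0,0,0,0],[0,0,0,0,0,0,1],[0,0,0,0,0,0,1],[0,0,0,0,0,0,1],[0,0,0.4,0,0,0,1],[0,0,1,0,0,0,1],[0,0,1,0,0,0,1]],
])

```text
time: 17.6
tool_pos: [0.6032, 0.1484, 0.1684]
orientation: [2.062, 2.37, 0.0]
contact_force: [0.3, 1.1, 0.3]
gripper_width: 0.996
gripper_force: 0.0
```

Call:
carry_out([
  [[0,0,0.7,0,0,0,1],[-0.88,-0.22,0,0,0,0,1],[-0.88,-0.22,0,0,0,0,1],[-0.88,-0.22,0,0,0,0,1],[-0.88,-0.22,0,0,0,0,1],[-0.88,-0.22,0,0,0,0,1],[0,0,0,0,0,0,1],[0,0,0,0,0,0,1]],
])

```text
time: 18.6
tool_pos: [0.4282, 0.1045, 0.1952]
orientation: [2.061, 2.369, 0.002]
contact_force: [0.4, -1.2, 0.2]
gripper_width: 1.003
gripper_force: 0.0
```

Call:
carry_out([
  [[-0.05,-0.02,-0.9,0,0,0,1],[0,0,-0.9,0,0,0,1],[0,0,-0.9,0,0,0,1],[0,0,-0.7,0,0,0,1],[0,0,-0.35,0,0,0,1],[0,0,0,0,0,0,1],[0,0,0,0,0,0,0],[0,0,0,0,0,0,0],[0,0,0,0,0,0,0],[0,0,0,0,0,0,0],[0,0,0,0,0,0,0],[0,0,0,0,0,0,0]],
])

```text
time: 20.1
tool_pos: [0.4255, 0.1036, 0.0445]
orientation: [2.062, 2.37, 0.001]
contact_force: [-0.1, -0.6, 5.9]
gripper_width: 0.498
gripper_force: 30.0
```

Call:
carry_out([
  [[0,0,0.5,0,0,0,0],[0,0,1,0,0,0,0],[0,0,1,0,0,0,0],[0,0,0.25,0,0,0,0],[0.94,-0.21,0,0,0,0,0],[0.94,-0.21,0,0,0,0,0],[0.94,-0.21,0,0,0,0,0],[0.94,-0.21,0,0,0,0,0],[0.94,-0.21,0,0,0,0,0],[0,0,0,0,0,0,0],[0,0,0,0,0,0,0]],
])

```text
time: 21.48
tool_pos: [0.6122, 0.0616, 0.1531]
orientation: [-2.061, -2.369, 0.002]
contact_force: [-0.3, 0.3, -0.9]
gripper_width: 0.5
gripper_force: 30.0
```

Call:
carry_out([
  [[0.04,-0.02,-0.8,0,0,0,0],[0,0,-0.7,0,0,0,0],[0,0,-0.5,0,0,0,0],[0,0,-0.2,0,0,0,0],[0,0,-0.12,0,0,0,0],[0,0,0,0,0,0,0],[0,0,0,0,0,0,0.9],[0,0,0,0,0,0,0.9],[0,0,0,0,0,0,0.9],[0,0,0.4,0,0,0,1],[0,0,1,0,0,0,1],[0,0,1,0,0,0,1]],
])

```text
time: 22.98
tool_pos: [0.6148, 0.0608, 0.1596]
orientation: [2.062, 2.37, 0.0]
contact_force: [1.4, -0.2, -0.3]
gripper_width: 1.0
gripper_force: 0.0
```

Call:
carry_out([
  [[0,0,1,0,0,0,1],[-0.8,0,0.3,0,0,0,1],[-0.8,0,0,0,0,0,1],[-0.8,0,0,0,0,0,1],[-0.8,0,0,0,0,0,1],[-0.8,0,0,0,0,0,1],[-0.8,0,0,0,0,0,1],[0,0,0,0,0,0,1],[0,0,0,0,0,0,1]],
])

```text
time: 24.1
tool_pos: [0.4238, 0.0608, 0.2104]
orientation: [2.061, 2.369, 0.002]
contact_force: [0.0, 0.5, 0.1]
gripper_width: 0.995
gripper_force: 0.0
```

```bash
python3 - <<'E'
from h import *
pt,dt=cap('top','top1');ps,ds=cap('side','side1')
T={'30':(.6373,-.1135,.06),'38':(.6258,-.0263,.075),'46':(.6142,.0609,.09),'54':(.6025,.1481,.105)}
for n,d in(('top',dt),('side',ds)):
    q=cloud(n,d).reshape(-1,3)
    for k,(x,y,h) in T.items():
        t=q[(np.hypot(q[:,0]-x,q[:,1]-y)<.045)&(abs(q[:,2]-h)<.006)]
        if len(t)>5:
            (a,b),r=cv2.minEnclosingCircle(t[:,:2].astype(np.float32));print(n,k,np.round([a-x,b-y,r,np.median(t[:,2])],4),len(t))
cv2.imwrite('pics/c1.png',cv2.resize(np.hstack([pt[110:220,150:360],ps[90:310,160:290][:110]]),None,fx=2.3,fy=2.3)[...,::-1])
E
```

```text
top 30 [-0.0002  0.0001  0.0148  0.0606] 108
top 38 [ 0.0002 -0.0022  0.0192  0.0759] 168
top 46 [ 0.0009 -0.002   0.023   0.0908] 258
top 54 [ 0.0014 -0.0026  0.0273  0.1061] 369
side 30 [0.0006 0.0023 0.0163 0.0598] 90
side 38 [-0.0003  0.0004  0.0196  0.0751] 168
side 46 [0.0005 0.0012 0.0232 0.0903] 291
side 54 [0.0008 0.0004 0.0277 0.1059] 467
```

View pics/side1.png

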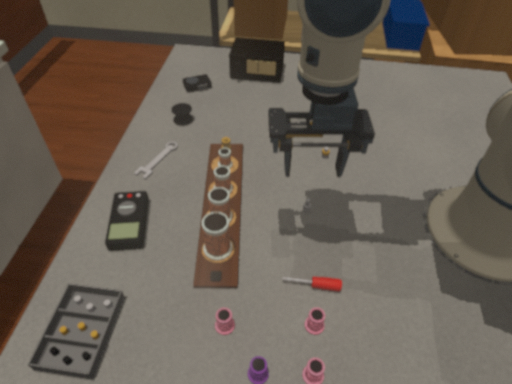

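The side view shows the coils in order of size from the post at (225,142): tops at (225,153), (222,172), (219,196) and (215,224). All four are upright and within 3 mm of their pad centres, and the arm is clear.

```bash
python3 -c "
from bench import workorder;print(workorder.sign_off())"
```

```text
the job is handed in; nothing more can be done
None
```

All four coils stand upright on their pads, smallest to largest from the earth post and within about 3 mm of centre; I handed the job in at about 24 s, and sign-off returned no verdict.

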